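Move the finished order's tag to the ready rail

TASK

The order on the red tag is ready. Lift the red tag off the waiting rail, over the rail's end stop, and hang it on the empty ready rail with the green base, between that rail's two end stops and about the middle; leave the blue and the yellow tags hanging where they are.

Things in the scene. Friction and masses are not known exactly. Their poses are not given: they have to be found in the camera images.
- red_tag: Red order tag, 40 to 85 g, on the waiting rail (dark wood base). Origin on the axis of the rail it hangs on; z up, y along rail. Grip block on top: 12 mm thick (x), 24 mm (y), 10 to 46 mm above origin. Inverted V hook sits on the rail, 30 mm along y, mouth 30 mm wide (x) 17 mm below origin. Plate 44 mm wide (y), 19 mm in front (-x), reaches 80 mm below; balance bar behind (+18 mm), 42 mm below.
- blue_tag: Blue order tag, same shape and axes as the red. Stays on the waiting rail. Tags hang plumb by their weight, are open below and come off straight up; a tag must be lifted 18 mm or more to pass an end stop and 130 mm or more to pass above another tag.
- yellow_tag: Yellow order tag, same shape and axes as the red. Stays on the waiting rail. The three tags hang there about 62 mm apart (give or take 8 mm), in any order.
- ready_rail_mid (a point): Middle of the ready rail, on its axis, 140 mm above the table; y along the rail, z up. Fixed stand: green base 90 x 215 x 14 mm, steel rail 10 mm thick, a post under each end, black stop discs of 28 mm diameter with inner faces 95 mm from this point. The waiting rail has the same stand but for its wood base, to the left or right of this one; both may be turned a little.

How it is judged:
By the outcome, as a careful person would: the job done as asked, in the order asked, and still so for the second after the job is handed in, with the robot touching nothing.
It also fails if it takes over 45 s, if anything falls off the work surface, if the arm or the gripper's body presses on something with over 40 N, if the wrist force passes 120 N, or if a joint passes its speed limit or range.

ROBOT

A 6-joint arm with a two-finger parallel gripper is mounted at the origin on a cart in front of the work surface, level with it; the furniture and walls round the work are solid. World frame = base frame: x ahead of the robot, y to its left, z up, the work surface at z = 0. Lengths are in m, angles in rad, forces in N, time in s.
With the tool pointing down it reaches from about 0.35 to 0.975 m from the base axis. Payload 4.9 kg.
Tool frame: the origin (TCP) lies at the very end of the fingers, on their centre line; the grasp point (between the pads) lies 19 mm behind it; z points along the fingers, y is the line along which they close (so a half turn about z gives the same grasp; the last joint's range is limited). The gripper opens to 85 mm and grips with 20 to 120 N. Pads are 22 mm wide; open, the fingers measure 114 mm over their backs; the gripper's body (76 mm by 85 mm) begins 54 mm behind the grasp point. The pads swing forward as they close: fully open they stand 13 mm farther back than shut.
Start: joints at [-1.298, 0.053, 1.613, -0, 1.476, -0.119], TCP at [0.239, -0.578, 0.231] pointing down, gripper open.
Joint ranges: [-3.01, 3.01], [-1.01, 2.22], [0.06, 2.58], [-1.02, 4.17], [0.09, 2.62], [-3.14, 3.14]. Speed limits (rad/s): [2.57, 2.57, 3.14, 3.14, 3.14, 3.14].

INTERFACE

Orientations are given as a unit quaternion [w, x, y, z].
In Python, from plant import * gives the robot as it stands.
- The arm moves only by the tool jog_arm, never from a script. Its argument "moves" is a list that holds one entry, the list of rows, each a list of 7 numbers: the finger opening in cm, from 0 to 8.54, then the shift along the tool's x, y, z in cm, then the turn, a rotation vector about the tool's x, y, z in rad. A call has 1 to 20 rows; each row shifts and turns the commanded pose from where the row before left it, along the tool's axes as they then stand; what a row does not reach is not made up. A row lasts 1/12 s, in which the tool goes at most 41.7 mm and 7.16 degrees, less where a joint would pass 70% of its speed; a pose out of reach is approached as far as the arm can. A call is refused whole if a number of a shift passes 4.17 or a number of a turn 0.125, either way. A call with a gripper value outside its range is refused whole. The fingers move at their own pace and stop on an object; the grip force is fixed at half the most. Time passes only in rows, so rows that do not move let the fingers close. It gives the time, the measured TCP pose, the force, the opening and the grip force at its end, in the units of the state.
- state(): the state, without advancing time (a new reading comes with each control period).
- grab_frame(name): name is "scene" or "side" or "wrist"; returns a dict with "color" (420x560x3 uint8, blue, green, red), "depth" (420x560 float32, m along the optical axis (not along the pixel's ray), 0 where there is no reading), "fx", "fy", "cx", "cy" (pixels), "R" (3x3) and "t" (3): a world point X has camera coordinates R X + t. Camera axes: x right, y down, z forward; pixel columns grow to the right and rows downward; lengths in m; the calibration is good to about 2 mm. The wrist camera is an equidistant fisheye: a pixel r from the principal point sees the ray r / f radians off the axis. A picture is of the moment at which its call begins.
- job_done(): hands the job in; it is judged then, once.
Trained networks look in a picture, given as the dict that the camera call returned (one of the last four; its "shot" number tells which), for a name from the list of things; names that differ only in an ending like _2 or _b are one class to them, and where a whole thing is asked for, a point or a joint stands for the part that bears it (a point fixed in the world has none). Each returns a list of dicts, best first, with "p" (0 to 1); they miss things now and then, are a little off and sometimes report something else, mostly with a low value. They report only what shows in the picture. A call takes as long as a camera call.
- recognise(name, picture): "rect" ([centre column, centre row, width, height] in pixels, round what is visible of it).
- regions_of(name, picture): "pixels" (420x560 bool, what is visible of it) and "rect" ([centre column, centre row, width, height] in pixels, round what is visible of it).
The state is a dict: "time": time; "joint_pos": joint angles; "joint_vel": joint speeds; "joint_efforts": joint torques, N m; "tool_pos": TCP position; "tool_rot": TCP orientation; "contact_force": force on the tool from outside, world axes, zero at the start; "ft_torque": the same for the moment, N m; "gripper_width": opening from 0.0 (shut) to 1.0 (fully open); "grasp_force": force on a finger pad.
Only numpy, scipy, OpenCV 4.12 (cv2) and the standard library are available. Lean on these libraries where they do the work, as an engineer would, in place of code of your own. Each camera call takes 0.05 s, during which the arm holds its last target. There are 200 camera calls.

## Working session

There is one attempt and no reset: what is moved stays moved. The work goes in short steps, Python scripts to look and compute and a tool call to move; the robot and the scene stay as the last step left them, time stands still between calls to the robot, and variables do not carry over. Pictures are saved under pics/ and viewed, at most 10 in all, crops included, and the job is handed in when it is done.

Besides the shell and the picture viewer there is one more tool, called after "Request:" as name([rows], argument=value, ...), one row to a line, values as JSON. jog_arm: Moves the arm, as the interface text tells. Its arguments: {"type":"object","properties":{"moves":{"type":"array"}},"required":["moves"]}

```bash
mkdir -p pics; cat > h.py <<'E'
from plant import *
import numpy as np, cv2
def pts(f,m):
    v,u=np.nonzero(m&(f["depth"]>0)); d=f["depth"][v,u]
    c=np.c_[(u-f["cx"])/f["fx"]*d,(v-f["cy"])/f["fy"]*d,d]
    return (c-f["t"])@np.array(f["R"])
E
python3 - <<'E'
from h import *
s=state(); print(s["time"],s["tool_pos"],s["tool_rot"])
ims=[]
for c in ("scene","side"):
    f=grab_frame(c); ims.append(f["color"])
    print(c,"cam at",-np.array(f["R"]).T@f["t"])
    for n in ("red_tag","blue_tag","yellow_tag"):
        for r in regions_of(n,f)[:2]:
            P=pts(f,r["pixels"]); print(n,round(r["p"],2),r["rect"],len(P),np.median(P,0).round(3),np.percentile(P,3,0).round(3),np.percentile(P,97,0).round(3))
    for r in recognise("ready_rail_mid",f)[:2]: print("rail",r)
    np.savez(c,**{k:f[k] for k in("color","depth","fx","fy","cx","cy","R","t")})
cv2.imwrite("pics/a.png",cv2.resize(np.hstack(ims),(800,300)))
cv2.imwrite("pics/b.png",ims[0])
E
```

```text
0.0 [ 0.23848357 -0.57704677  0.23006131] [-1.02193998e-03  9.80873983e-01  1.94641152e-01 -7.82194846e-05]
scene cam at [0.08232592 0.97369965 0.84382169]
red_tag 0.96 [279.9, 288.8, 21.1, 56.5] 578 [0.482 0.222 0.128] [0.476 0.199 0.068] [0.502 0.239 0.186]
blue_tag 0.83 [264.4, 305.4, 24.9, 63.7] 683 [0.486 0.275 0.126] [0.478 0.251 0.06 ] [0.515 0.293 0.186]
yellow_tag 0.67 [248.2, 325.3, 26.4, 57.8] 774 [0.49  0.339 0.126] [0.481 0.244 0.006] [0.551 0.358 0.186]
rail {'rect': [301.6, 202.3, 63.4, 78.5], 'p': 0.63}
side cam at [0.22537742 0.69961295 0.77456414]
red_tag 0.76 [271.3, 279.9, 20.6, 55.7] 580 [0.486 0.22  0.134] [0.475 0.198 0.065] [0.502 0.237 0.187]
blue_tag 0.91 [258.5, 302.4, 18.4, 51.9] 616 [0.485 0.274 0.131] [0.478 0.254 0.07 ] [0.503 0.292 0.187]
yellow_tag 0.7 [239.9, 324.4, 28.1, 54.5] 763 [0.489 0.338 0.132] [0.481 0.316 0.065] [0.507 0.357 0.187]
yellow_tag 0.66 [298.4, 178.2, 59.1, 74.7] 1679 [ 0.627 -0.204  0.016] [ 0.582 -0.314  0.007] [ 0.675 -0.111  0.147]
rail {'rect': [298.3, 178.6, 62.2, 76.2], 'p': 0.65}
```

View pics/a.png

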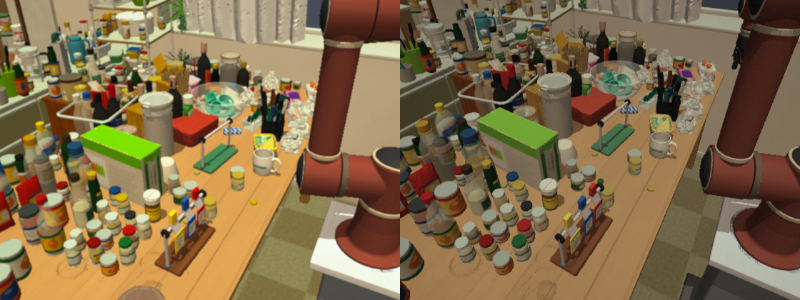

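View pics/b.png

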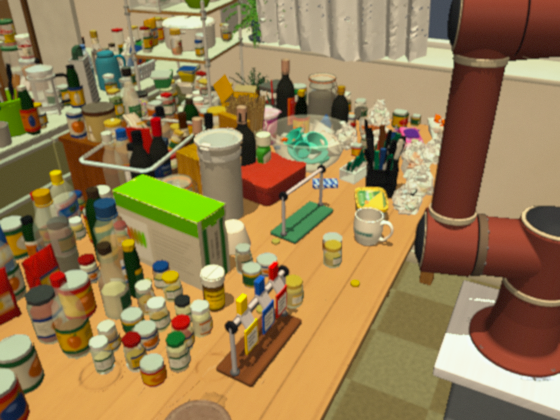

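The waiting rail (red, blue and yellow tags) is at about (265,320), with the red tag at the far end. The green ready rail is at about (303,205), with clutter around it. Next I'll fit the geometry.

```bash
python3 - <<'E'
from h import *
def rect(P):
    r=cv2.minAreaRect((P[:,:2]*1000).astype(np.float32)); return np.array(r[0]).round(1),np.array(r[1]).round(1),round(r[2],1)
for c in("scene","side"):
    f=dict(np.load(c+".npz")); m=np.ones((420,560),bool)
    v,u=np.nonzero(f["depth"]>0); P=pts(f,m); C=f["color"][v,u].astype(int); hsv=cv2.cvtColor(f["color"],cv2.COLOR_BGR2HSV)[v,u].astype(int)
    near=lambda x0,x1,y0,y1,z0,z1:(P[:,0]>x0)&(P[:,0]<x1)&(P[:,1]>y0)&(P[:,1]<y1)&(P[:,2]>z0)&(P[:,2]<z1)
    g=near(.54,.72,-.36,-.06,.009,.02)&(hsv[:,0]>55)&(hsv[:,0]<95)&(hsv[:,1]>70); print(c,"green",g.sum(),rect(P[g]))
    w=near(.4,.6,.12,.42,.009,.02)&(hsv[:,0]<20)&(hsv[:,1]>80); print("wood",w.sum(),rect(P[w]))
    r=near(.58,.68,-.31,-.10,.13,.15); Q=P[r]; print("rail",r.sum(),Q.mean(0).round(4),Q.min(0).round(3),Q.max(0).round(3), "dx/dy",np.polyfit(Q[:,1],Q[:,0],1).round(3))
    for n,h0,h1,h2 in(("red",0,6,172),("blue",100,130,999),("yellow",20,34,999)):
        t=near(.44,.54,.15,.42,.152,.2)&(((hsv[:,0]>=h0)&(hsv[:,0]<=h1))|(hsv[:,0]>h2))&(hsv[:,1]>120); Q=P[t]
        print(n,t.sum(),Q.mean(0).round(4),np.percentile(Q,4,0).round(4),np.percentile(Q,96,0).round(4),"top",Q[Q[:,2]>.182].mean(0).round(4))
    # tall obstacles height map around route
    print("tall: rows x, cols y .45..-.4, max z mm")
    for x in np.arange(.36,.84,.04):
        print(round(x,2),[int(1000*max(P[near(x,x+.04,y-.04,y,.02,.6)][:,2],default=0)) for y in np.arange(.45,-.42,-.04)])
a=np.load("scene.npz")["color"][150:370,210:390]; b=np.load("side.npz")["color"][130:350,210:390]
cv2.imwrite("pics/c.png",cv2.resize(np.hstack([a,b]),(800,489),interpolation=cv2.INTER_CUBIC))
E
```

```text
scene green 1009 (array([ 626.6, -208.2]), array([211.5,  85.4]), 82.4)
wood 2283 (array([498., 253.]), array([262.2,  92. ]), 87.2)
rail 222 [ 0.6306 -0.1964  0.1426] [ 0.604 -0.31   0.13 ] [ 0.658 -0.108  0.15 ] dx/dy [0.149 0.66 ]
red 143 [0.4945 0.2222 0.1726] [0.4904 0.2096 0.1545] [0.5015 0.23   0.1869] top [0.4956 0.2204 0.1855]
blue 149 [0.4971 0.2764 0.1744] [0.4933 0.2658 0.155 ] [0.5044 0.2841 0.1879] top [0.4988 0.2748 0.1859]
yellow 194 [0.5006 0.3401 0.173 ] [0.4967 0.3273 0.1543] [0.5077 0.3488 0.1873] top [0.5019 0.3379 0.1856]
tall: rows x, cols y .45..-.4, max z mm
0.36 [0, 0, 0, 0, 0, 0, 0, 0, 0, 0, 0, 0, 0, 0, 0, 73, 86, 86, 0, 0, 59, 101]
0.4 [0, 0, 0, 0, 0, 0, 0, 0, 0, 0, 0, 0, 0, 0, 0, 89, 84, 87, 57, 58, 57, 73]
0.44 [0, 0, 0, 125, 126, 126, 127, 43, 71, 0, 0, 0, 70, 69, 41, 87, 89, 88, 57, 56, 56, 57]
0.48 [0, 155, 188, 187, 189, 190, 186, 151, 74, 0, 0, 0, 69, 68, 44, 41, 0, 0, 56, 56, 56, 56]
0.52 [0, 0, 0, 0, 122, 0, 0, 0, 69, 0, 0, 0, 0, 26, 42, 0, 0, 0, 0, 0, 55, 57]
0.56 [0, 47, 0, 0, 0, 0, 0, 0, 47, 42, 42, 0, 0, 0, 0, 0, 0, 0, 0, 0, 0, 0]
0.6 [86, 87,
[... 1511 characters left out ...]
, 0, 0, 0, 0, 0, 0, 0, 0, 0, 43, 37, 0, 0, 0, 0, 56, 57]
0.56 [0, 52, 0, 0, 0, 0, 0, 0, 45, 43, 43, 0, 0, 0, 0, 0, 0, 0, 0, 0, 0, 0]
0.6 [85, 86, 80, 82, 82, 105, 106, 0, 56, 53, 43, 41, 0, 56, 156, 147, 149, 148, 157, 157, 0, 0]
0.64 [54, 85, 81, 83, 82, 107, 106, 0, 54, 81, 78, 0, 0, 22, 156, 146, 0, 0, 0, 0, 0, 26]
0.68 [87, 53, 77, 78, 71, 106, 207, 207, 207, 207, 76, 50, 48, 0, 0, 0, 0, 0, 0, 0, 0, 25]
0.72 [84, 53, 78, 78, 43, 73, 206, 207, 207, 207, 46, 70, 69, 0, 0, 0, 0, 68, 74, 73, 74, 74]
0.76 [72, 68, 53, 84, 84, 73, 206, 208, 207, 206, 0, 69, 69, 0, 0, 255, 0, 73, 74, 73, 75, 74]
0.8 [203, 0, 196, 192, 158, 84, 162, 207, 206, 207, 0, 0, 0, 257, 259, 260, 258, 73, 73, 74, 74, 75]
```

View pics/c.png

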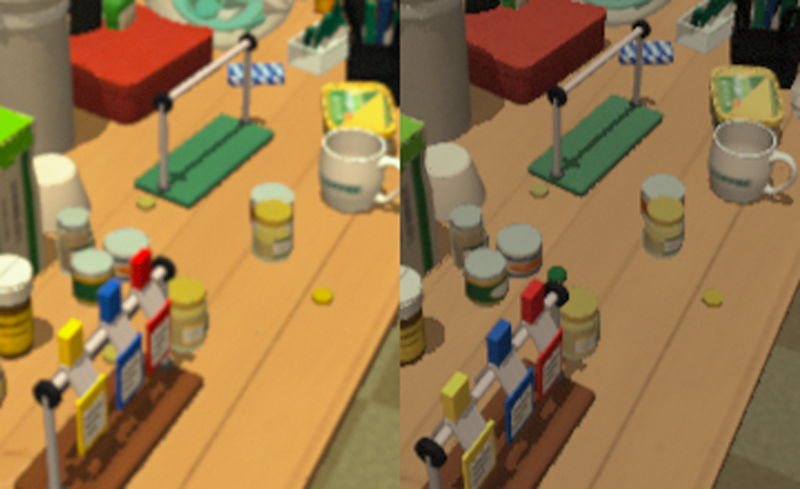

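```bash
cat >> h.py <<'E'
from scipy.spatial.transform import Rotation as R
def toolR(ang): # tool down, tool y at world angle ang (rad)
    y=np.array([np.cos(ang),np.sin(ang),0]); z=np.array([0,0,-1.]); return R.from_matrix(np.c_[np.cross(y,z),y,z])
def cur():
    s=state(); return np.array(s["tool_pos"]),R.from_quat(np.array(s["tool_rot"])[[1,2,3,0]])
def rows(p,r,P,Rt,n,g):
    rv=(r.inv()*Rt).as_rotvec(); d=(np.array(P)-p)/n
    out=[]
    for i in range(n):
        t=r*R.from_rotvec(rv*i/n); out.append([g]+[round(float(x),2) for x in t.inv().apply(d)*100]+[round(float(x),3) for x in rv/n])
    print(str(out).replace(" ","")); return out
E
python3 - <<'E'
from h import *
p,r=cur(); rows(p,r,[.496,.219,.28],toolR(-.0525),28,8.5)
E
```

```text
[[8.5,1.94,-2.28,-0.17,-0.0,-0.0,-0.04],[8.5,2.03,-2.2,-0.17,-0.0,-0.0,-0.04],[8.5,2.11,-2.12,-0.17,-0.0,-0.0,-0.04],[8.5,2.2,-2.03,-0.17,-0.0,-0.0,-0.04],[8.5,2.28,-1.94,-0.17,-0.0,-0.0,-0.04],[8.5,2.35,-1.85,-0.17,-0.0,-0.0,-0.04],[8.5,2.42,-1.75,-0.17,-0.0,-0.0,-0.04],[8.5,2.49,-1.65,-0.17,-0.0,-0.0,-0.04],[8.5,2.56,-1.55,-0.17,-0.0,-0.0,-0.04],[8.5,2.62,-1.45,-0.17,-0.0,-0.0,-0.04],[8.5,2.67,-1.34,-0.17,-0.0,-0.0,-0.04],[8.5,2.73,-1.23,-0.17,-0.0,-0.0,-0.04],[8.5,2.77,-1.12,-0.17,-0.0,-0.0,-0.04],[8.5,2.82,-1.01,-0.17,-0.0,-0.0,-0.04],[8.5,2.85,-0.89,-0.17,-0.0,-0.0,-0.04],[8.5,2.89,-0.78,-0.17,-0.0,-0.0,-0.04],[8.5,2.92,-0.66,-0.17,-0.0,-0.0,-0.04],[8.5,2.94,-0.54,-0.17,-0.0,-0.0,-0.04],[8.5,2.96,-0.42,-0.17,-0.0,-0.0,-0.04],[8.5,2.97,-0.3,-0.17,-0.0,-0.0,-0.04],[8.5,2.98,-0.18,-0.17,-0.0,-0.0,-0.04],[8.5,2.99,-0.06,-0.17,-0.0,-0.0,-0.04],[8.5,2.99,0.06,-0.17,-0.0,-0.0,-0.04],[8.5,2.98,0.18,-0.17,-0.0,-0.0,-0.04],[8.5,2.98,0.3,-0.17,-0.0,-0.0,-0.04],[8.5,2.96,0.42,-0.17,-0.0,-0.0,-0.04],[8.5,2.94,0.53,-0.17,-0.0,-0.0,-0.04],[8.5,2.92,0.65,-0.17,-0.0,-0.0,-0.04]]
```

Request:
jog_arm([
  [[8.5, 1.9, -2.3, -0.2, 0, 0, -0.04], [8.5, 2.0, -2.2, -0.2, 0, 0, -0.04], [8.5, 2.1, -2.1, -0.2, 0, 0, -0.04], [8.5, 2.2, -2.0, -0.2, 0, 0, -0.04], [8.5, 2.3, -1.9, -0.2, 0, 0, -0.04], [8.5, 2.4, -1.8, -0.2, 0, 0, -0.04], [8.5, 2.4, -1.8, -0.2, 0, 0, -0.04], [8.5, 2.5, -1.6, -0.2, 0, 0, -0.04], [8.5, 2.6, -1.5, -0.2, 0, 0, -0.04], [8.5, 2.6, -1.4, -0.2, 0, 0, -0.04], [8.5, 2.7, -1.3, -0.2, 0, 0, -0.04], [8.5, 2.7, -1.2, -0.2, 0, 0, -0.04], [8.5, 2.8, -1.1, -0.2, 0, 0, -0.04], [8.5, 2.8, -1.0, -0.2, 0, 0, -0.04], [8.5, 2.8, -0.9, -0.2, 0, 0, -0.04], [8.5, 2.9, -0.8, -0.2, 0, 0, -0.04], [8.5, 2.9, -0.7, -0.2, 0, 0, -0.04], [8.5, 2.9, -0.5, -0.2, 0, 0, -0.04]],
])

```text
time: 2.0
tool_pos: [0.4066, -0.0669, 0.2677]
tool_rot: [0.0, 0.849, 0.529, 0.0]
contact_force: [0.7, 0.3, 0.5]
gripper_width: 0.992
grasp_force: 0.0
```

```bash
python3 - <<'E'
from h import *
p,r=cur(); print(p); rows(p,r,[.496,.219,.27],toolR(-.0525),11,8.5)
E
```

```text
[ 0.40659473 -0.06694941  0.26774196]
[[8.5,2.69,-0.42,-0.02,0.0,0.0,-0.037],[8.5,2.7,-0.32,-0.02,0.0,0.0,-0.037],[8.5,2.71,-0.22,-0.02,0.0,0.0,-0.037],[8.5,2.72,-0.12,-0.02,0.0,0.0,-0.037],[8.5,2.72,-0.02,-0.02,0.0,0.0,-0.037],[8.5,2.72,0.08,-0.02,0.0,0.0,-0.037],[8.5,2.72,0.18,-0.02,0.0,0.0,-0.037],[8.5,2.71,0.28,-0.02,0.0,0.0,-0.037],[8.5,2.7,0.38,-0.02,0.0,0.0,-0.037],[8.5,2.68,0.48,-0.02,0.0,0.0,-0.037],[8.5,2.66,0.58,-0.02,0.0,0.0,-0.037]]
```

Request:
jog_arm([
  [[8.5, 2.7, -0.4, 0, 0, 0, -0.037], [8.5, 2.7, -0.3, 0, 0, 0, -0.037], [8.5, 2.7, -0.2, 0, 0, 0, -0.037], [8.5, 2.7, -0.1, 0, 0, 0, -0.037], [8.5, 2.7, 0, 0, 0, 0, -0.037], [8.5, 2.7, 0.1, 0, 0, 0, -0.037], [8.5, 2.7, 0.2, 0, 0, 0, -0.037], [8.5, 2.7, 0.3, 0, 0, 0, -0.037], [8.5, 2.7, 0.4, 0, 0, 0, -0.037], [8.5, 2.7, 0.5, 0, 0, 0, -0.037], [8.5, 2.6, 0.6, 0, 0, 0, -0.037], [8.5, 0, 0, 0, 0, 0, 0], [8.5, 0, 0, 0, 0, 0, 0]],
])

```text
time: 3.08
tool_pos: [0.4977, 0.2164, 0.2671]
tool_rot: [-0.0, 0.725, 0.689, -0.0]
contact_force: [-0.6, 0.2, 0.5]
gripper_width: 0.996
grasp_force: 0.0
```

```bash
python3 - <<'E'
from h import *
p,r=cur(); print(p,r.as_matrix().round(3)); rows(p,r,[.496,.219,.26],toolR(-.0525),1,8.5)
f=grab_frame("wrist"); cv2.imwrite("pics/w1.png",f["color"])
Rm=np.array(f["R"])
for n in ("red_tag","blue_tag","yellow_tag"):
    for q in regions_of(n,f)[:1]:
        v,u=np.nonzero(q["pixels"]&(f["depth"]>0)); d=f["depth"][v,u]
        x=(u-f["cx"])/f["fx"];y=(v-f["cy"])/f["fy"];t=np.hypot(x,y);k=np.tan(t)/np.maximum(t,1e-9)
        W=(np.c_[x*k*d,y*k*d,d]-f["t"])@Rm; T=W[W[:,2]>.181]
        print(n,q["p"],q["rect"],len(T),T.mean(0).round(4),T.min(0).round(4),T.max(0).round(4),T[:,2].max())
E
```

```text
[0.49772181 0.21635045 0.26712053] [[ 0.05   0.999 -0.001]
 [ 0.999 -0.05  -0.   ]
 [-0.    -0.001 -1.   ]]
[[8.5,0.26,-0.18,0.71,-0.001,0.0,0.002]]
red_tag 0.67 [285.0, 200.5, 48.6, 67.6] 523 [0.4977 0.2165 0.1855] [0.4914 0.2039 0.1811] [0.504  0.2277 0.1876] 0.18762477921024492
blue_tag 0.81 [284.3, 137.1, 48.4, 42.5] 609 [0.5002 0.2699 0.1856] [0.4938 0.2576 0.1825] [0.5065 0.2817 0.1882] 0.1882019893789592
yellow_tag 0.55 [287.3, 62.3, 50.4, 60.5] 573 [0.5033 0.3336 0.1855] [0.4973 0.3221 0.1814] [0.5096 0.3466 0.188 ] 0.18796775946998204
```

View pics/w1.png

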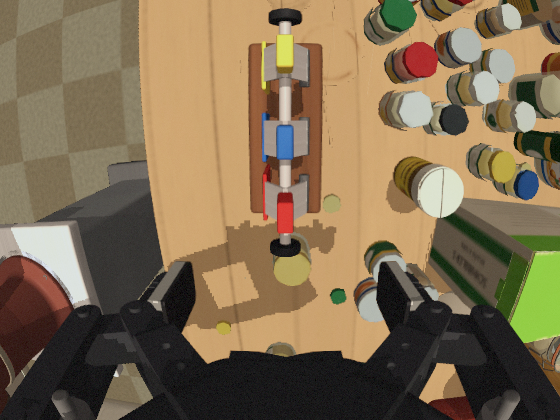

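The wrist view shows the red block at (285,212), straight below the TCP. I'll descend and grip.

Request:
jog_arm([
  [[8.5, 0, 0, 2.4, 0, 0, 0], [8.5, 0, 0, 2.4, 0, 0, 0], [8.5, 0, 0, 2.4, 0, 0, 0], [8.5, 0, 0, 2.2, 0, 0, 0], [8.5, 0, 0, 2.2, 0, 0, 0], [8.5, 0, 0, 0, 0, 0, 0], [0, 0, 0, 0, 0, 0, 0], [0, 0, 0, 0, 0, 0, 0], [0, 0, 0, 0, 0, 0, 0], [0, 0, 0, 0, 0, 0, 0], [0, 0, 0, 0, 0, 0, 0], [0, 0, 0, 0, 0, 0, 0], [0, 0, 0, 0, 0, 0, 0], [0, 0, 0, 0, 0, 0, 0], [0, 0, 0, 0, 0, 0, 0], [0, 0, 0, 0, 0, 0, 0]],
])

```text
time: 4.62
tool_pos: [0.4976, 0.2157, 0.1524]
tool_rot: [-0.0, 0.725, 0.689, -0.0]
contact_force: [-3.7, -0.5, 5.4]
gripper_width: 0.131
grasp_force: 58.7
```

Request:
jog_arm([
  [[0, 0, 0, -0.5, 0, 0, 0], [0, 0, 0, -1, 0, 0, 0], [0, 0, 0, -1.5, 0, 0, 0], [0, 0, 0, -1.5, 0, 0, 0], [0, 0, 0, -1.5, 0, 0, 0], [0, 0, 0, -1.5, 0, 0, 0], [0, 0, 0, -1.5, 0, 0, 0], [0, 0, 0, -1.5, 0, 0, 0], [0, 0, 0, -1.5, 0, 0, 0], [0, 0, 0, -1.5, 0, 0, 0], [0, 0, 0, -1, 0, 0, 0], [0, 0, 0, -0.5, 0, 0, 0], [0, 0, 0, 0, 0, 0, 0]],
])

```text
time: 5.7
tool_pos: [0.4984, 0.2156, 0.3031]
tool_rot: [0.001, 0.725, 0.688, 0.001]
contact_force: [0.7, -0.0, -0.3]
gripper_width: 0.133
grasp_force: 58.4
```

```bash
python3 - <<'E'
from h import *
p,r=cur(); print(p)
f=grab_frame("side"); cv2.imwrite("pics/s1.png",f["color"][120:370,150:400])
for n in ("red_tag","blue_tag","yellow_tag"):
    for q in regions_of(n,f)[:1]:
        P=pts(f,q["pixels"]); print(n,q["p"],np.median(P,0).round(3),P.min(0).round(3))
rows(p,r,[.60,-.11,.30],toolR(-.143),20,0)
E
```

```text
[0.49839197 0.21561511 0.30309127]
red_tag 0.97 [0.482 0.222 0.266] [ 0.475 -0.092 -0.002]
blue_tag 0.65 [0.486 0.274 0.133] [0.477 0.178 0.016]
yellow_tag 0.6 [0.49  0.338 0.133] [ 0.48   0.259 -0.001]
[[0,-1.6,0.59,0.02,0.0,-0.0,0.005],[0,-1.6,0.6,0.02,0.0,-0.0,0.005],[0,-1.59,0.61,0.02,0.0,-0.0,0.005],[0,-1.59,0.61,0.02,0.0,-0.0,0.005],[0,-1.59,0.62,0.02,0.0,-0.0,0.005],[0,-1.59,0.63,0.02,0.0,-0.0,0.005],[0,-1.58,0.64,0.02,0.0,-0.0,0.005],[0,-1.58,0.64,0.02,0.0,-0.0,0.005],[0,-1.58,0.65,0.02,0.0,-0.0,0.005],[0,-1.57,0.66,0.02,0.0,-0.0,0.005],[0,-1.57,0.66,0.02,0.0,-0.0,0.005],[0,-1.57,0.67,0.02,0.0,-0.0,0.005],[0,-1.56,0.68,0.02,0.0,-0.0,0.005],[0,-1.56,0.69,0.02,0.0,-0.0,0.005],[0,-1.56,0.69,0.02,0.0,-0.0,0.005],[0,-1.56,0.7,0.02,0.0,-0.0,0.005],[0,-1.55,0.71,0.02,0.0,-0.0,0.005],[0,-1.55,0.71,0.02,0.0,-0.0,0.005],[0,-1.55,0.72,0.02,0.0,-0.0,0.005],[0,-1.54,0.73,0.02,0.0,-0.0,0.005]]
```

View pics/s1.png

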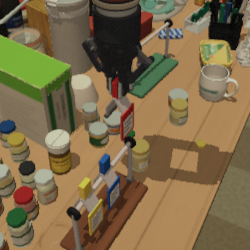

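Red is held level and blue and yellow haven't moved. Next is the carry to the ready rail.

Request:
jog_arm([
  [[0, -0.8, 0.3, 0, 0, 0, 0.005], [0, -1.6, 0.6, 0, 0, 0, 0.005], [0, -1.6, 0.6, 0, 0, 0, 0.005], [0, -1.6, 0.6, 0, 0, 0, 0.005], [0, -1.6, 0.6, 0, 0, 0, 0.005], [0, -1.6, 0.6, 0, 0, 0, 0.005], [0, -1.6, 0.6, 0, 0, 0, 0.005], [0, -1.6, 0.6, 0, 0, 0, 0.005], [0, -1.6, 0.6, 0, 0, 0, 0.005], [0, -1.6, 0.6, 0, 0, 0, 0.005], [0, -1.6, 0.6, 0, 0, 0, 0.005], [0, -1.6, 0.6, 0, 0, 0, 0.005], [0, -1.6, 0.6, 0, 0, 0, 0.005], [0, -1.6, 0.6, 0, 0, 0, 0.005], [0, -1.6, 0.6, 0, 0, 0, 0.005], [0, -1.6, 0.6, 0, 0, 0, 0.005], [0, -1.6, 0.6, 0, 0, 0, 0.005], [0, -1.6, 0.6, 0, 0, 0, 0.005], [0, -1.6, 0.6, 0, 0, 0, 0.005], [0, -1.6, 0.6, 0, 0, 0, 0]],
])

```text
time: 7.57
tool_pos: [0.5825, -0.108, 0.3004]
tool_rot: [-0.0, 0.757, 0.653, -0.0]
contact_force: [0.1, 0.6, -0.0]
gripper_width: 0.131
grasp_force: 58.4
```

Request:
jog_arm([
  [[0, -1.6, 0.3, 0, 0, 0, 0], [0, -1.6, 0.3, 0, 0, 0, 0], [0, -1.6, 0.3, 0, 0, 0, 0], [0, -1.6, 0.3, 0, 0, 0, 0], [0, -1.6, 0.2, 0, 0, 0, 0], [0, -1.6, 0.2, 0, 0, 0, 0], [0, -0.8, 0, 0, 0, 0, 0], [0, -0.4, 0, 0, 0, 0, 0], [0, 0, 0, 0, 0, 0, 0], [0, 0, 0, 0, 0, 0, 0]],
])

```text
time: 8.4
tool_pos: [0.5828, -0.2156, 0.3013]
tool_rot: [-0.0, 0.757, 0.653, 0.0]
contact_force: [-0.0, -0.7, -0.6]
gripper_width: 0.133
grasp_force: 58.4
```

```bash
python3 - <<'E'
from h import *
p,r=cur(); print(p,r.as_matrix().round(3))
f=grab_frame("wrist"); cv2.imwrite("pics/w2.png",f["color"]); np.savez("w2",**{k:f[k] for k in("color","depth","fx","fy","cx","cy","R","t")})
v,u=np.nonzero(f["depth"]>0); d=f["depth"][v,u]
x=(u-f["cx"])/f["fx"];y=(v-f["cy"])/f["fy"];t=np.hypot(x,y);k=np.tan(t)/np.maximum(t,1e-9)
W=(np.c_[x*k*d,y*k*d,d]-f["t"])@np.array(f["R"]); C=f["color"][v,u].astype(int)
m=(W[:,2]>.135)&(W[:,2]<.150)&(abs(W[:,0]-.63)<.03)&(W[:,1]>-.32)&(W[:,1]<-.09)&(t<1.2); Q=W[m]
for y0 in np.arange(-.31,-.09,.02):
    q=Q[(Q[:,1]>y0)&(Q[:,1]<y0+.02)]
    if len(q)>5: print(round(y0+.01,2),len(q),np.percentile(q[:,0],[3,50,97]).round(4),q[:,2].max().round(3),C[m][(Q[:,1]>y0)&(Q[:,1]<y0+.02)].mean(0).round())
E
```

```text
[ 0.58276906 -0.21557038  0.30133905] [[ 0.146  0.989  0.   ]
 [ 0.989 -0.146  0.   ]
 [ 0.    -0.    -1.   ]]
-0.3 127 [0.615  0.6194 0.6243] 0.147 [126. 138. 153.]
-0.28 180 [0.6161 0.6208 0.626 ] 0.147 [125. 137. 151.]
-0.26 176 [0.62   0.6241 0.6287] 0.146 [176. 190. 204.]
-0.24 188 [0.6224 0.6267 0.6318] 0.146 [181. 195. 208.]
-0.22 199 [0.6255 0.6297 0.635 ] 0.147 [181. 195. 209.]
-0.2 225 [0.6277 0.6323 0.6381] 0.146 [177. 191. 204.]
-0.18 230 [0.6304 0.6354 0.6411] 0.147 [177. 191. 203.]
-0.16 231 [0.6337 0.638  0.6441] 0.146 [178. 192. 204.]
-0.14 228 [0.6365 0.6409 0.6468] 0.146 [180. 194. 206.]
-0.12 197 [0.6315 0.6414 0.6562] 0.15 [ 90.  99. 107.]
```

View pics/w2.png

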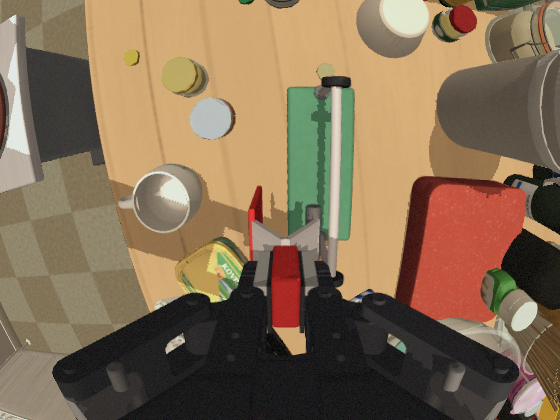

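The wrist view shows the ready rail axis along column ~335, with discs at (336,82) and (335,278). The rail is about 48 mm in +x from the held tag. I'll get the disc positions for the middle.

```bash
python3 - <<'E'
from h import *
f=dict(np.load("w2.npz"))
v,u=np.nonzero(f["depth"]>0); d=f["depth"][v,u]
x=(u-f["cx"])/f["fx"];y=(v-f["cy"])/f["fy"];t=np.hypot(x,y);k=np.tan(t)/np.maximum(t,1e-9)
W=(np.c_[x*k*d,y*k*d,d]-f["t"])@f["R"]; C=f["color"][v,u].astype(int)
D=np.array([.141,.99]);O=np.array([.6315,-.21])
s=(W[:,:2]-O)@D; l=(W[:,:2]-O)@np.array([.99,-.141])
for a in(1,-1):
    m=(W[:,2]>.1475)&(W[:,2]<.16)&(abs(l)<.016)&(s*a>.08)&(s*a<.13); print(m.sum(),np.percentile(s[m],[2,50,98]).round(4),np.median(l[m]).round(4))
p,r=cur()
m=(abs(l)<.005)&(abs(W[:,2]-.14)<.02)&(C.mean(1)>150)&(abs(s)<.12);print("steel s",s[m].min(),s[m].max())
E
```

```text
244 [0.088  0.0922 0.0964] -0.0007
72 [-0.1101 -0.1046 -0.1018] 0.0055
steel s -0.09846012577209208 0.08706572853306084
```

Request:
jog_arm([
  [[0, 0.1, 0.8, 0, 0, 0, -0.005], [0, 0.1, 1, 0, 0, 0, 0], [0, 0.1, 1, 0, 0, 0, 0], [0, 0.1, 1, 0, 0, 0, 0], [0, 0.1, 0.7, 0, 0, 0, 0], [0, 0.1, 0.2, 0, 0, 0, 0], [0, 0, 0, 0, 0, 0, 0], [0, 0, 0, 0, 0, 0, 0], [0, 0, 0, 0, 0, 0, 0]],
])

```text
time: 9.2
tool_pos: [0.63, -0.2165, 0.3013]
tool_rot: [-0.0, 0.756, 0.655, -0.0]
contact_force: [-0.4, 0.1, -0.6]
gripper_width: 0.133
grasp_force: 58.5
```

```bash
python3 - <<'E'
from h import *
p,r=cur(); print(p,r.as_matrix()[:,0]); print(r.inv().apply(np.array([.6305,-.2169,.1530])-p)*100)
f=grab_frame("wrist")
v,u=np.nonzero(f["depth"]>0); d=f["depth"][v,u]
x=(u-f["cx"])/f["fx"];y=(v-f["cy"])/f["fy"];t=np.hypot(x,y);k=np.tan(t)/np.maximum(t,1e-9)
W=(np.c_[x*k*d,y*k*d,d]-f["t"])@np.array(f["R"])
D=np.array([.141,.99]);O=np.array([.6305,-.2169]);s=(W[:,:2]-O)@D; l=(W[:,:2]-O)@np.array([.99,-.141])
for a in(.03,.05,.07):
    m=(W[:,2]>.135)&(W[:,2]<.15)&(abs(l)<.03)&(abs(s-a)<.01); print(a,m.sum(),np.percentile(l[m],[3,50,97]).round(4))
m=(W[:,2]>.28)&(W[:,2]<.33)&(abs(s)<.05)&(abs(l)<.02); c=f["color"][v,u].astype(int); m&=(c[:,2]>2*c[:,1])&(c[:,2]>2*c[:,0]); print("held",m.sum(),np.percentile(l[m],[3,50,97]),np.percentile(s[m],[3,97]))
E
```

```text
[ 0.62997913 -0.21651961  0.30129162] [ 1.41567026e-01  9.89928671e-01 -5.95957299e-05]
[-0.02939824  0.06038303 14.82914992]
0.03 238 [-0.0041  0.0005  0.0052]
0.05 229 [-0.0041  0.0006  0.0052]
0.07 240 [-0.004   0.0006  0.0052]
held 738 [-0.00554931 -0.00029887  0.00520469] [0.01071518 0.0120554 ]
```

Request:
jog_arm([
  [[0, 0, 0.08, 1, 0, 0, 0], [0, 0, 0, 2, 0, 0, 0], [0, 0, 0, 2, 0, 0, 0], [0, 0, 0, 2, 0, 0, 0], [0, 0, 0, 2, 0, 0, 0], [0, 0, 0, 1.5, 0, 0, 0], [0, 0, 0, 1, 0, 0, 0], [0, 0, 0, 1, 0, 0, 0], [0, 0, 0, 0.6, 0, 0, 0], [0, 0, 0, 0.6, 0, 0, 0], [0, 0, 0, 0.6, 0, 0, 0], [0, 0, 0, 0.4, 0, 0, 0], [0, 0, 0, 0, 0, 0, 0], [0, 0, 0, 0, 0, 0, 0]],
])

```text
time: 10.42
tool_pos: [0.631, -0.2167, 0.1545]
tool_rot: [0.0, 0.755, 0.655, 0.0]
contact_force: [0.9, -0.5, -0.2]
gripper_width: 0.128
grasp_force: 58.5
```

Request:
jog_arm([
  [[0, 0, 0, 0.1, 0, 0, 0], [0, 0, 0, 0.1, 0, 0, 0], [0, 0, 0, 0, 0, 0, 0], [0, 0, 0, 0, 0, 0, 0]],
])

```text
time: 10.75
tool_pos: [0.6311, -0.2168, 0.1533]
tool_rot: [0.0, 0.755, 0.655, 0.0]
contact_force: [-2.7, -0.5, 3.7]
gripper_width: 0.13
grasp_force: 59.1
```

Request:
jog_arm([
  [[2, 0, 0, 0, 0, 0, 0], [2, 0, 0, 0, 0, 0, 0], [2, 0, 0, 0, 0, 0, 0], [4, 0, 0, 0, 0, 0, 0], [6, 0, 0, 0, 0, 0, 0], [8.5, 0, 0, 0, 0, 0, 0], [8.5, 0, 0, 0, 0, 0, 0], [8.5, 0, 0, 0, 0, 0, 0], [8.5, 0, 0, 0, 0, 0, 0], [8.5, 0, 0, 0, 0, 0, 0], [8.5, 0, 0, 0, 0, 0, 0], [8.5, 0, 0, 0, 0, 0, 0]],
])

```text
time: 11.75
tool_pos: [0.631, -0.2166, 0.1523]
tool_rot: [0.0, 0.755, 0.655, 0.0]
contact_force: [-0.8, 0.6, 0.3]
gripper_width: 0.997
grasp_force: 0.0
```

Request:
jog_arm([
  [[8.5, 0, 0, -0.5, 0, 0, 0], [8.5, 0, 0, -1, 0, 0, 0], [8.5, 0, 0, -1.5, 0, 0, 0], [8.5, 0, 0, -2, 0, 0, 0], [8.5, 0, 0, -2, 0, 0, 0], [8.5, 0, 0, -2, 0, 0, 0], [8.5, 0, 0, -2, 0, 0, 0], [8.5, 0, 0, -2, 0, 0, 0], [8.5, 0, 0, -1, 0, 0, 0], [8.5, 0, 0, 0, 0, 0, 0], [8.5, 0, 0, 0, 0, 0, 0], [8.5, 0, 0, 0, 0, 0, 0], [8.5, 0, 0, 0, 0, 0, 0], [8.5, 0, 0, 0, 0, 0, 0], [8.5, 0, 0, 0, 0, 0, 0]],
])

```text
time: 13.0
tool_pos: [0.6305, -0.2164, 0.2909]
tool_rot: [-0.001, 0.755, 0.655, -0.0]
contact_force: [0.8, 0.3, -0.0]
gripper_width: 0.995
grasp_force: 0.0
```

```bash
python3 - <<'E'
from h import *
f=grab_frame("scene"); 
for n in ("red_tag","blue_tag","yellow_tag"):
    for q in regions_of(n,f)[:1]:
        P=pts(f,q["pixels"]); print(n,q["p"],np.median(P,0).round(3),np.percentile(P,3,0).round(3),np.percentile(P,97,0).round(3))
w=grab_frame("wrist")["color"]
cv2.imwrite("pics/e.png",np.hstack([cv2.resize(f["color"][140:360,210:390],(344,420)),cv2.resize(w,(440,420))]))
E
```

```text
red_tag 0.6 [ 0.62  -0.212  0.123] [ 0.608 -0.305  0.068] [ 0.681 -0.196  0.186]
blue_tag 0.62 [0.488 0.275 0.126] [0.478 0.191 0.041] [0.521 0.294 0.187]
yellow_tag 0.61 [0.488 0.34  0.127] [0.481 0.318 0.065] [0.508 0.358 0.186]
```

View pics/e.png

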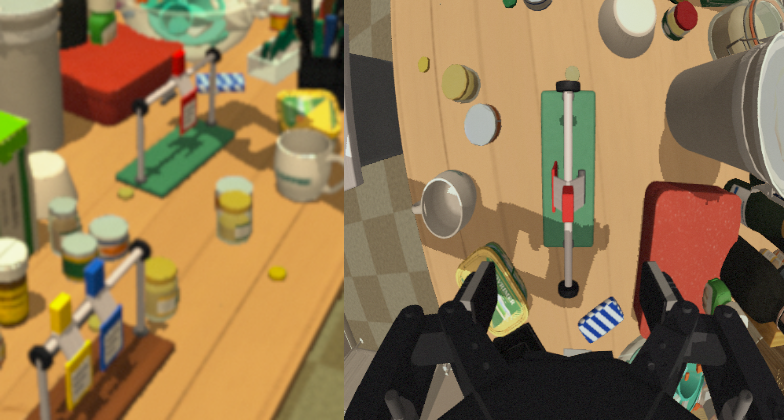

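The red tag hangs at the middle of the ready rail (right half, about (568,200)), between discs at (568,87) and (568,289). Blue and yellow are where they were.

```bash
python3 -c "
from plant import *
print(job_done())"
```

```text
the job is handed in; nothing more can be done
None
```

The red tag now hangs at the middle of the ready rail, between its end stops. The blue and yellow tags are still on the waiting rail where they were, and I handed the job in at about 13 s with the gripper clear.

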